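Rotate reagent jars in a bench lane

ROBOT

A 7-joint arm with a two-finger parallel gripper is mounted at the origin on the work surface. World frame = base frame: x ahead of the robot, y to its left, z up, the work surface at z = 0. Lengths are in mm, angles in rad, forces in N, time in s.
With the tool pointing down it reaches from about 400 to 875 mm from the base axis. Payload 4.4 kg.
Tool frame: the origin (TCP) lies at the centre of the arm's flange, where the gripper is bolted on; the fingertips stand 173 mm ahead of it and the grasp point (between the pads) lies 155 mm ahead of it; z points along the fingers, y is the direction in which the jaws open and shut (so a half turn about z gives the same grasp; the last joint's range is limited). The gripper opens to 85 mm and grips with 20 to 120 N. Pads are 22 mm wide; open, the fingers measure 114 mm over their backs; the gripper's body (76 mm by 85 mm) begins 54 mm behind the grasp point. The pads swing forward as they close: fully open they stand 13 mm farther back than shut.
Start: joints at [-1.23, 0.628, 0.038, 1.517, -0.027, 0.996, -0.02], TCP at [257.171, 596.975, 404.713] pointing down, gripper open.
Joint ranges: [-3.06, 3.06], [-0.37, 2.12], [-1.25, 1.32], [0.18, 2.47], [-1.1, 4.24], [0.23, 1.98], [-2.94, 2.94]. Speed limits (rad/s): [2.57, 2.57, 3.14, 3.14, 3.14, 3.14, 3.14].

INTERFACE

Orientations are given as [roll, pitch, yaw] about the fixed x, y, z axes, in that order (R = Rz(yaw) Ry(pitch) Rx(roll)).
In Python, from cell import * gives the robot as it stands. The module is installed in compiled form; this text tells all that it offers.
- The arm moves only by the shell command python3 -m jog 'ROWS'. ROWS is JSON, one flat list of numbers, 5 for each row, row after row: the shift along the tool's x, y, z in mm, then the turn about the tool's z in degrees, then the finger opening in mm, from 0 to 85.4. A call has 1 to 20 rows; each row is the pose to reach, as a shift and turn from the pose commanded when the call began, along the tool's axes at that moment; what a row does not reach only later rows make up. A row lasts 1/12 s, in which the tool goes at most 41.7 mm and 7.16 degrees, less where a joint would pass 70% of its speed; a pose out of reach is approached as far as the arm can. A call with a gripper value outside its range is refused whole. The fingers move at their own pace and stop on an object; the grip force is fixed at half the most. Time passes only in rows, so rows that repeat a pose let the fingers close. It gives the time, the measured TCP pose, the force and the opening at its end, in the units of the state.
- read_state(): the state, without advancing time (a new reading comes with each control period).
- get_image(name): name is "scene" or "top"; returns (picture, depth): 480x640x3 uint8, blue, green, red; 480x640 float32, mm along the optical axis (not along the pixel's ray), 0 where there is no reading.
- camera_params(name): a dict with "K" (3x3 intrinsics, pixels), "T" (4x4, takes a point from camera to world coordinates). Camera axes: x right, y up, looking along -z (the intrinsics and any distortion apply to the point x, -y, -z); pixel columns grow to the right and rows downward; lengths in mm; the calibration is good to about 2 mm. A picture is of the moment at which its call begins. camera_params takes no time and is no camera call.
- finish_job(): hands the job in, once; it reports no verdict.
The state is a dict: "clock": time; "qpos": joint angles; "qd": joint speeds; "tau": joint torques, N m; "eef_pos": TCP position; "tool_rot": TCP orientation; "force": force on the tool from outside, world axes, zero at the start; "torque": the same for the moment, N m; "width": finger opening in mm.
Only numpy, scipy, OpenCV 4.12 (cv2) and the standard library are available. Lean on these libraries where they do the work, as an engineer would, in place of code of your own. Each camera call takes 0.05 s, during which the arm holds its last target.

TASK

One of the two lanes holds a single reagent jar that is taller than wide, the other a squat jar. Restock the first of these, first in, first out: bring its old jar forward right up to the lane's front stop (the end nearest the arm), and only then take the jar of the same shape and size from the open bench and stand it in the same lane close behind the old one, about touching. Keep both jars upright and leave the squat jar where it is.

Things in the scene. Friction and masses are not known exactly. Their poses are not given: they have to be found in the camera images.
- lane: Grey open channel, fixed. Origin: centre of its underside, on the bench. x runs along it from the front stop (-x, nearest the arm) to the open rear end, y across, z up; yaw up to 0.2 rad. Floor 4 mm thick, inside width 64 mm; front stop's inner face at x = -100 mm, floor ends at x = +100 mm. Side walls and stop 4 mm thick, tops 18 mm above the bench. Jar touching the stop: centre at x = -74 mm.
- old_jar_center (a point): Centre (half-way up) of the old jar, on the floor of that lane, behind its front part: upright white cylinder, 52 mm diameter, 90 mm high in all, the top 20 mm a blue cap of 48 mm diameter; about 0.18 kg. Base 45 mm below this point. It can be gripped across the lane above the walls and slid or lifted.
- new_jar_center (a point): Centre (half-way up) of the new jar, same shape and size as the old one, about 0.18 kg, base 45 mm below this point, standing on the open bench to the left of the lanes. A taller slim bottle (42 mm diameter, 130 mm high), not wanted, also stands there, centres at least 125 mm apart, nearer or farther in x.
- squat_jar_center (a point): Centre (half-way up) of the squat jar, not wanted: 58 mm diameter, 44 mm high, same white body and blue cap, standing in an identical second lane beside the first (lane centres at least 160 mm apart in y). Leave it.

How it is judged:
By the outcome, as a careful person would: the job done as asked, in the order asked, and still so for the second after the job is handed in, with the robot touching nothing.
It also fails if it takes over 56 s, if anything falls off the work surface, if the arm or the gripper's body presses on something with over 40 N, if the wrist force passes 120 N, or if a joint passes its speed limit or range.

## Working session

There is one attempt and no reset: what is moved stays moved. The work goes in short steps, Python scripts to look and compute and a shell command to move; the robot and the scene stay as the last step left them, time stands still between calls to the robot, and variables do not carry over. Pictures are saved under pics/ and viewed, and the job is handed in when it is done.

```bash
mkdir -p pics; python3 - <<'E'
from cell import *
import cv2,numpy as np
print(read_state())
for n in("scene","top"):
    im,d=get_image(n); cv2.imwrite(f"pics/{n}0.png",im); np.save(f"pics/{n}0.npy",d)
    p=camera_params(n); print(n,p)
E
```

```text
{'clock': 0.0, 'qpos': array([-1.2297733 ,  0.62935582,  0.03846763,  1.51835709, -0.02703238,
        0.99632166, -0.02001012]), 'qd': array([-0.00113867, -0.00015231, -0.00018641,  0.00065633, -0.00098569,
       -0.00095412, -0.00070484]), 'tau': array([-2.24851469e-04, -5.63399184e+01,  1.22633860e+00, -1.93445295e+01,
        1.10831286e-02,  1.03092432e-02, -6.91281965e-07]), 'eef_pos': array([257.06050956, 596.68810894, 403.78645896]), 'tool_rot': array([-3.13966938e+00,  1.38341410e-05,  2.73472138e+00]), 'force': array([ 0.04599836, -0.06902268, -0.43221806]), 'torque': array([ 0.01281485, -0.01113724,  0.01690217]), 'width': 85.42485696119475}
scene {'K': array([[590.62755781,   0.        , 330.34035925],
       [  0.        , 590.62755781, 236.95825874],
       [  0.        ,   0.        ,   1.        ]]), 'T': array([[-6.18212270e-01, -5.45803567e-01,  5.65607687e-01,
         1.14227598e+03],
       [ 7.85796604e-01, -4.45980818e-01,  4.28514652e-01,
         5.09495566e+02],
       [ 1.83653534e-02,  7.09365616e-01,  7.04601403e-01,
         8.09604061e+02],
       [ 0.00000000e+00,  0.00000000e+00,  0.00000000e+00,
         1.00000000e+00]])}
top {'K': array([[539.33989196,   0.        , 320.96149944],
       [  0.        , 539.33989196, 233.99961781],
       [  0.        ,   0.        ,   1.        ]]), 'T': array([[-1.18176529e-02,  9.98526201e-01, -5.29695131e-02,
         4.97568658e+02],
       [-9.99691569e-01, -1.06410773e-02,  2.24395773e-02,
         6.08033229e+01],
       [ 2.18428532e-02,  5.32183588e-02,  9.98343977e-01,
         8.40646850e+02],
       [ 0.00000000e+00,  0.00000000e+00,  0.00000000e+00,
         1.00000000e+00]])}
```

View pics/scene0.png

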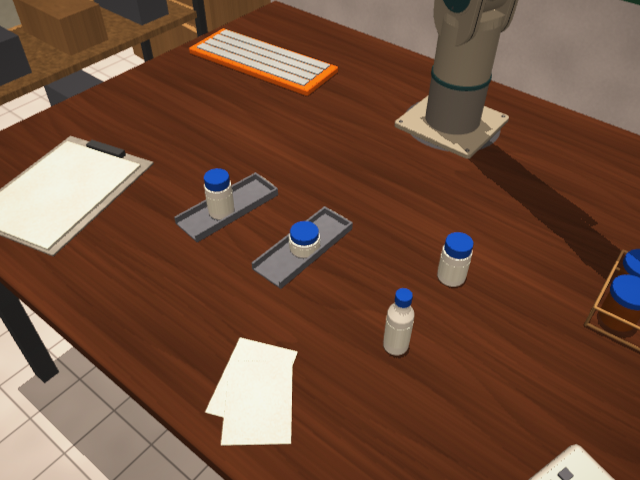

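View pics/top0.png

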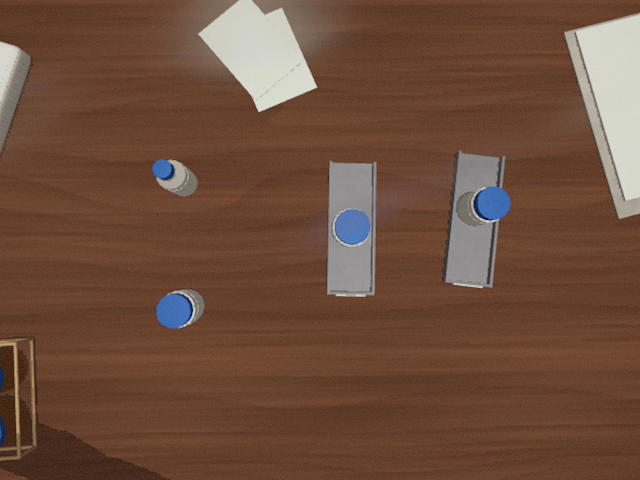

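The tall old jar is in the right-hand lane (top view, cap at about 491,203). The squat jar is at (352,227), the new jar at (175,310) and the slim bottle at (165,170). Next I measure them.

```bash
cat > h.py <<'E'
import numpy as np,cv2
from cell import camera_params
def cloud(n,d):
    p=camera_params(n);K,T=p["K"],p["T"]
    v,u=np.mgrid[0:480,0:640]
    P=np.stack([(u-K[0,2])/K[0,0]*d,-(v-K[1,2])/K[1,1]*d,-d],-1)
    return P@T[:3,:3].T+T[:3,3]
def onplane(n,u,v,z):
    p=camera_params(n);K,T=p["K"],p["T"]
    r=T[:3,:3]@np.array([(u-K[0,2])/K[0,0],-(v-K[1,2])/K[1,1],-1]); c=T[:3,3]
    return c+r*(z-c[2])/r[2]
def bluecap(n,im,d,zr,xy,R=60):
    W=cloud(n,d); b=im.astype(int)
    m=(b[...,0]>b[...,2]+50)&(d>0)&(W[...,2]>zr[0])&(W[...,2]<zr[1])&(np.hypot(W[...,0]-xy[0],W[...,1]-xy[1])<R)
    pts=W[m]; 
    c,r=cv2.minEnclosingCircle(pts[:,:2].astype(np.float32))
    return len(pts),pts.mean(0),np.percentile(pts[:,:2],[1,99],axis=0).mean(0),c,r,np.median(pts[:,2])
E
python3 - <<'E'
from h import *
np.set_printoptions(precision=1,suppress=True)
for n,zr in(("top",None),("scene",None)):
    im=cv2.imread(f"pics/{n}0.png");d=np.load(f"pics/{n}0.npy")
    W=cloud(n,d)
    px={"top":dict(old=(491,203),new=(175,310),sq=(352,227),bench=(260,250)),"scene":dict(old=(217,177),new=(459,240),sq=(304,230),bench=(150,250))}[n]
    for k,(u,v) in px.items():
        w=W[v,u]; print(n,k,w)
        if k!="bench":
            print("   cap top",*bluecap(n,im,d,(w[2]-5,w[2]+5),w))
im=cv2.imread("pics/top0.png")
cv2.imwrite("pics/crop.png",cv2.resize(im[135:305,425:525],None,fx=4.5,fy=3.5,interpolation=cv2.INTER_CUBIC)[:600])
im=cv2.imread("pics/scene0.png")
cv2.imwrite("pics/crop2.png",cv2.resize(im[150:250,160:290],None,fx=6,fy=6,interpolation=cv2.INTER_CUBIC))
E
```

```text
top old [ 578.1 -194.6   94.4]
   cap top 880 [ 578.7 -196.7   94.1] [ 578.8 -196.9] (579.0492553710938, -196.8883056640625) 24.02711296081543 94.06821868826125
top new [434.9 245.9  90.2]
   cap top 937 [434.5 248.6  90.4] [434.7 248.8] (434.5209655761719, 249.06356811523438) 23.72388458251953 90.47353963784064
top sq [549.6  -3.   46.7]
   cap top 949 [550.5  -2.9  48.3] [550.3  -3. ] (550.2474975585938, -3.1934235095977783) 26.038415908813477 48.35687702108737
top bench [518.3 137.    0.7]
scene old [ 579.1 -190.7   96.5]
   cap top 335 [ 578.8 -193.7   96.2] [ 577.8 -194.7] (578.329345703125, -196.0340576171875) 25.569303512573242 96.23974548189165
scene new [433.  250.1  93.4]
   cap top 430 [435.2 251.7  91.9] [434.3 251.5] (433.329345703125, 250.5435028076172) 25.2752685546875 91.91186474614483
scene sq [548.2  -2.   49.1]
   cap top 499 [551.6   0.7  49.9] [550.    0.1] (549.0989990234375, -0.2713909149169922) 28.259357452392578 50.07473887030551
scene bench [ 735.4 -225.     0.1]
```

View pics/crop.png

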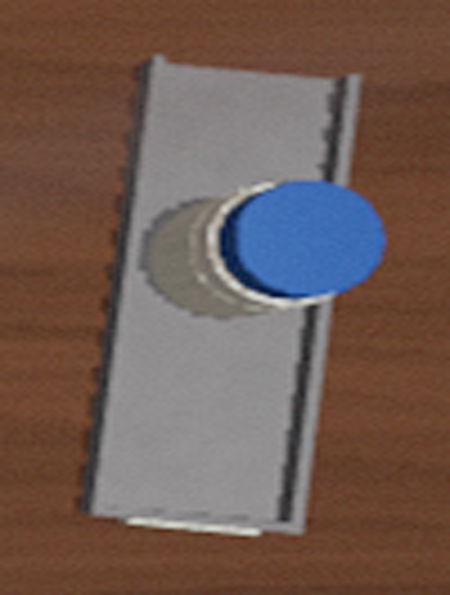

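View pics/crop2.png

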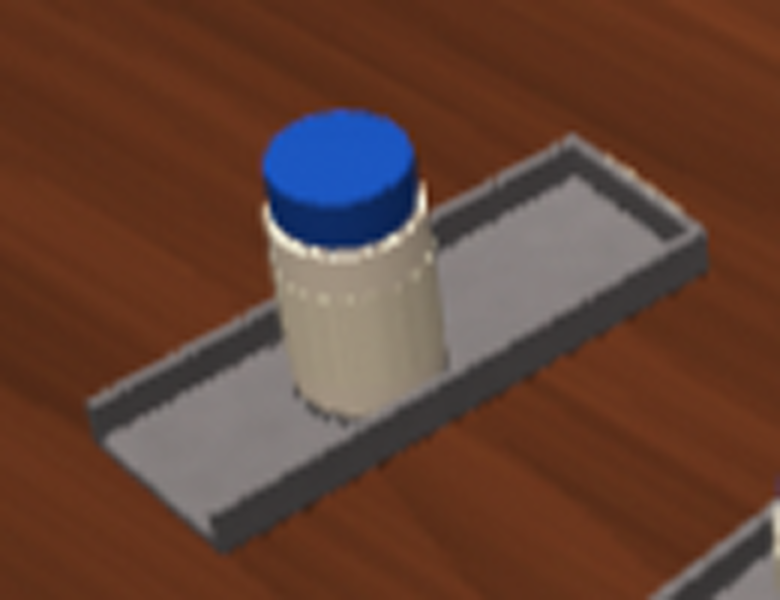

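```bash
python3 - <<'E'
from h import *
np.set_printoptions(precision=1,suppress=True)
for n in("top","scene"):
    im=cv2.imread(f"pics/{n}0.png").astype(int);d=np.load(f"pics/{n}0.npy");W=cloud(n,d)
    reg=(abs(W[...,0]-560)<140)&(abs(W[...,1]+185)<65)&(d>0)
    gray=(abs(im[...,2]-im[...,0])<25)
    m=(reg&gray&(W[...,2]<25)).astype(np.uint8)
    m=cv2.morphologyEx(m,cv2.MORPH_OPEN,np.ones((3,3)))
    P=W[m>0]
    for nm,Q in(("all",P),("top",P[(P[:,2]>15)]),("floor",P[(P[:,2]<9)])):
        print(n,nm,len(Q),np.median(Q[:,2]),cv2.minAreaRect(Q[:,:2].astype(np.float32)))
# from pixels
f=lambda a,b:onplane("top",425+(a+.5)/4.5-.5,135+(b+.5)/3.5-.5,18)
c=[f(152,58),f(361,75),f(302,533),f(93,517)]
for k in c: print(k)
c=np.array(c)
print(np.linalg.norm(c-np.roll(c,-1,0),axis=1), c.mean(0), np.arctan2((c[0]-c[3])[1],(c[0]-c[3])[0]),np.arctan2((c[1]-c[2])[1],(c[1]-c[2])[0]))
g=lambda a,b:onplane("scene",160+(a+.5)/6-.5,150+(b+.5)/6-.5,18)
c=np.array([g(92,402),g(213,518),g(707,235),g(573,134)])
print(c);print(np.linalg.norm(c-np.roll(c,-1,0),axis=1), c.mean(0), np.arctan2((c[0]-c[3])[1],(c[0]-c[3])[0]),np.arctan2((c[1]-c[2])[1],(c[1]-c[2])[0]))
E
```

```text
top all 5215 4.773281381732318 ((561.9193725585938, -197.7575225830078), (80.75508117675781, 208.54251098632812), 82.64777374267578)
top top 898 18.00616976519575 ((562.250732421875, -194.355712890625), (73.63200378417969, 205.34103393554688), 82.7649917602539)
top floor 4015 4.190747223368476 ((561.9310302734375, -197.87294006347656), (80.41424560546875, 208.59722900390625), 82.7477798461914)
scene all 2456 7.96663098469628 ((561.8453369140625, -192.90728759765625), (78.64305114746094, 206.34742736816406), 82.6260986328125)
scene top 570 18.863003847871823 ((561.0929565429688, -192.80992126464844), (78.64305114746094, 204.83009338378906), 82.6260986328125)
scene floor 1436 6.518130141405209 ((562.160888671875, -191.8568115234375), (74.37711334228516, 204.6412811279297), 82.38140869140625)
[ 667.4 -172.1   18. ]
[ 659.2 -244.4   18. ]
[ 457.3 -218.1   18. ]
[ 465.2 -146.8   18. ]
[ 72.7 203.6  71.7 203.8] [ 562.3 -195.4   18. ] -0.12452692597015143 -0.12955929481714132
[[ 654.9 -242.5   18. ]
 [ 666.8 -172.1   18. ]
 [ 464.9 -144.1   18. ]
 [ 453.8 -217.8   18. ]]
[ 71.4 203.8  74.5 202.6] [ 560.1 -194.1   18. ] -0.12207930771929772 -0.13788174043476575
```

```bash
cat >> h.py <<'E'
from cell import read_state
from scipy.spatial.transform import Rotation as Rn
def plan(*tg):
    s=read_state();R=Rn.from_euler('xyz',s["tool_rot"]).as_matrix();p=np.array(s["eef_pos"])
    print("t",round(s["clock"],2),"pos",np.round(p,1),"rpy",np.round(s["tool_rot"],4),"F",np.round(s["force"],1),"w",round(s["width"],1))
    for t in tg:
        yaw=t[3] if len(t)>3 else s["tool_rot"][2]
        print(t,"-> shift",np.round(R.T@(np.array(t[:3])-p),1),"turn deg",round(np.degrees(-((yaw-s["tool_rot"][2]+np.pi)%(2*np.pi)-np.pi)),2))
E
python3 -c "
from h import *
plan((578.8,-196.3,370,3.0136),(578.8,-196.3,204,3.0136))"
```

```text
t 0.1 pos [257.  596.7 403.9] rpy [-3.1399  0.      2.7348] F [-0.4  0.2  0.3] w 85.4
(578.8, -196.3, 370, 3.0136) -> shift [-609.3 -601.    34.9] turn deg -15.97
(578.8, -196.3, 204, 3.0136) -> shift [-609.3 -600.7  200.9] turn deg -15.97
```

```bash
python3 -m jog '[-8,-8,0,0,85, -22,-22,0,0,85, -44,-43,0,-1,85, -72,-71,0,-2,85, -100,-99,0,-3,85, -128,-126,2,-4,85, -156,-154,4,-5,85, -184,-181,6,-6,85, -212,-209,8,-7,85, -240,-237,10,-8,85, -268,-264,12,-9,85, -296,-292,14,-10,85, -324,-320,16,-11,85, -352,-347,18,-12,85, -380,-375,20,-13,85, -408,-402,22,-14,85, -436,-430,25,-15,85, -464,-458,28,-16,85, -484,-477,32,-16,85, -490,-483,35,-16,85]'; python3 -c "
from h import *
print(np.round(read_state()['qpos'],2))
plan((578.8,-196.3,330,3.0136),(578.8,-196.3,204,3.0136))"
```

```text
clock: 1.77
eef_pos: [516.5, -46.6, 369.5]
tool_rot: [-3.139, 0.001, 3.006]
force: [-0.5, -0.6, -0.2]
width: 84.9
[0.03 0.49 0.   1.92 0.   0.73 1.47]
t 1.77 pos [516.5 -46.6 369.5] rpy [-3.1385e+00  1.4000e-03  3.0062e+00] F [-0.5 -0.6 -0.2] w 84.9
(578.8, -196.3, 330, 3.0136) -> shift [ -81.9 -139.7   40. ] turn deg -0.43
(578.8, -196.3, 204, 3.0136) -> shift [ -81.7 -139.4  166. ] turn deg -0.43
```

```bash
python3 -m jog '[-8,-14,4,0,85, -22,-38,12,0,85, -40,-68,20,0,85, -58,-99,28,0,85, -72,-122,36,0,85, -80,-136,44,0,85, -82,-140,50,0,85, -82,-140,50,0,85, -82,-140,50,0,85]'; python3 - <<'E'
from h import *
from cell import get_image
plan((578.8,-196.3,204,3.0136))
for n in("scene",):
    im,d=get_image(n); cv2.imwrite(f"pics/{n}1.png",im)
E
```

```text
clock: 2.52
eef_pos: [579.0, -187.8, 319.2]
tool_rot: [3.14, -0.002, 3.016]
force: [-0.3, 1.3, 0.1]
width: 84.8
t 2.52 pos [ 579.  -187.8  319.2] rpy [ 3.1397e+00 -2.3000e-03  3.0157e+00] F [-0.3  1.3  0.1] w 84.8
(578.8, -196.3, 204, 3.0136) -> shift [ -1.2  -8.7 115.2] turn deg 0.12
```

View pics/scene1.png

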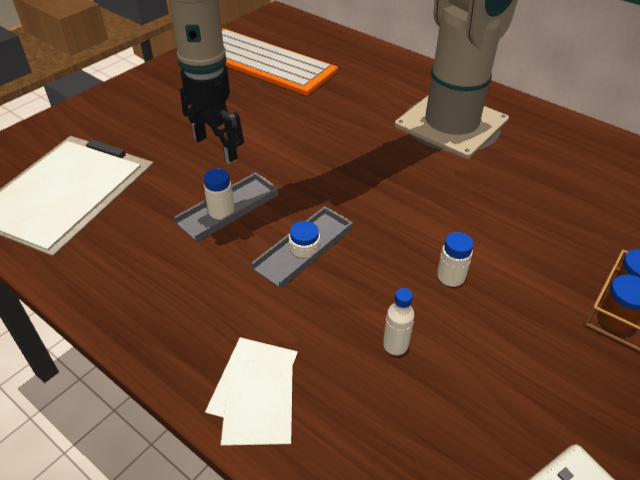

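The gripper hovers over the old jar, which is still at about (218,195). I let the arm settle and correct before descending.

```bash
python3 -m jog '[0,0,0,0,85, 0,0,0,0,85]'; python3 -c "
from h import *
plan((578.8,-196.3,204,3.0136))"
```

```text
clock: 2.73
eef_pos: [579.7, -188.1, 320.4]
tool_rot: [3.141, 0.001, 3.016]
force: [0.2, 0.3, 0.3]
width: 85.0
t 2.73 pos [ 579.7 -188.1  320.4] rpy [3.1409e+00 6.0000e-04 3.0164e+00] F [0.2 0.3 0.3] w 85.0
(578.8, -196.3, 204, 3.0136) -> shift [-1.000e-01 -8.400e+00  1.164e+02] turn deg 0.16
```

```bash
python3 -m jog '[0,-4,0,0,85, 0,-8,0,0,85, 0,-8.5,6,0,85, 0,-8.5,14,0,85, 0,-8.5,20,0,85, 0,-8.5,20,0,85, 0,-8.5,20,0,85]'; python3 -c "
from h import *
plan((578.8,-196.3,204,3.0136))"
```

```text
clock: 3.32
eef_pos: [578.2, -198.0, 298.7]
tool_rot: [3.141, -0.002, 3.014]
force: [0.6, 0.2, 0.4]
width: 85.0
t 3.32 pos [ 578.2 -198.   298.7] rpy [ 3.1411e+00 -1.8000e-03  3.0141e+00] F [0.6 0.2 0.4] w 85.0
(578.8, -196.3, 204, 3.0136) -> shift [-0.5  1.7 94.7] turn deg 0.03
```

```bash
python3 -m jog '[0,1,8,0,85, 0,1.5,24,0,85, 0,1.5,42,0,85, 0,1.5,60,0,85, 0,1.5,76,0,85, 0,1.5,88,0,85, 0,1.5,94,0,85, 0,1.5,94,0,85, 0,1.5,94,0,85]'; python3 - <<'E'
from h import *
from cell import get_image
plan((578.8,-196.3,204,3.0136))
im,d=get_image("scene"); cv2.imwrite("pics/scene2.png",cv2.resize(im[60:260,110:350],None,fx=3,fy=3))
E
```

```text
clock: 4.07
eef_pos: [578.9, -196.7, 205.8]
tool_rot: [-3.142, 0.0, 3.014]
force: [1.0, -0.3, 0.3]
width: 84.7
t 4.07 pos [ 578.9 -196.7  205.8] rpy [-3.1416e+00  2.0000e-04  3.0141e+00] F [ 1.  -0.3  0.3] w 84.7
(578.8, -196.3, 204, 3.0136) -> shift [0.1 0.4 1.8] turn deg 0.03
```

View pics/scene2.png

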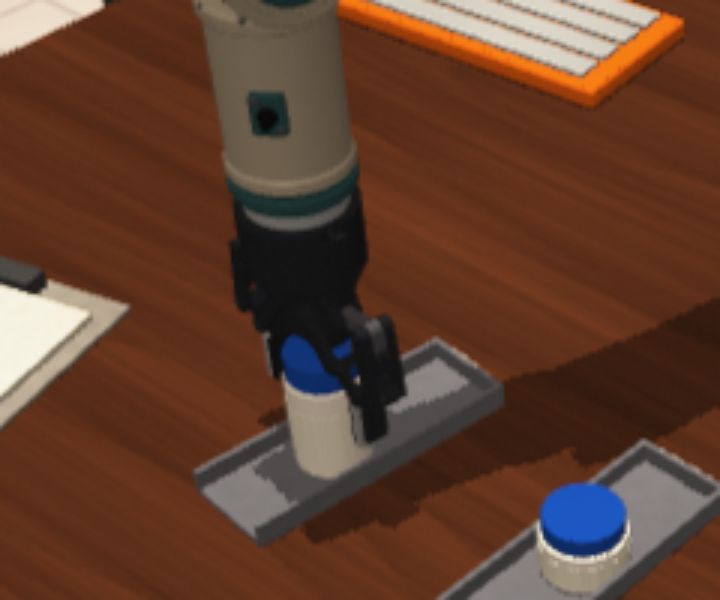

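The fingers straddle the jar, with their tips above the wall. Closing now.

```bash
python3 -m jog '[0,0,0,0,45, 0,0,0,0,45, 0,0,0,0,45, 0,0,0,0,45, 0,0,0,0,45, 0,0,0,0,45, 0,0,0,0,45, 0,0,0,0,45]'; python3 -c "
from h import *
plan((490.6,-185.6,204,3.0136))"
```

```text
clock: 4.78
eef_pos: [579.1, -196.9, 206.8]
tool_rot: [-3.141, 0.002, 3.014]
force: [-1.2, 0.2, 5.7]
width: 51.1
t 4.78 pos [ 579.1 -196.9  206.8] rpy [-3.1412e+00  1.7000e-03  3.0140e+00] F [-1.2  0.2  5.7] w 51.1
(490.6, -185.6, 204, 3.0136) -> shift [89.2 -0.   2.6] turn deg 0.02
```

```bash
python3 -m jog '[2,0,0,0,45, 6,0,0,0,45, 12,0,0,0,45, 20,0,0,0,45, 28,0,0,0,45, 36,0,0,0,45, 44,0,0,0,45, 52,0,0,0,45, 60,0,0,0,45, 67,0,0,0,45, 73,0,0,0,45, 78,0,0,0,45, 81,0,0,0,45, 82,0,0,0,45, 82,0,0,0,45]'; python3 -c "
from h import *
plan((490.6,-185.6,204,3.0136))"
```

```text
clock: 6.03
eef_pos: [498.3, -186.6, 206.8]
tool_rot: [-3.141, 0.005, 3.014]
force: [4.3, 0.1, 7.7]
width: 51.0
t 6.03 pos [ 498.3 -186.6  206.8] rpy [-3.141   0.0047  3.0141] F [4.3 0.1 7.7] w 51.0
(490.6, -185.6, 204, 3.0136) -> shift [ 7.8 -0.   2.8] turn deg 0.03
```

```bash
python3 -m jog '[1,0,0,0,45, 2,0,0,0,45, 3,0,0,0,45, 4,0,0,0,45, 5,0,0,0,45, 6,0,0,0,45, 6,0,0,0,45]';  python3 -m jog '[1,0,0,0,45, 1,0,0,0,45]'; python3 -m jog '[1,0,0,0,45, 1,0,0,0,45]'; python3 -c "
from h import *
plan((490.6,-185.6,204,3.0136))"
```

```text
clock: 6.62
eef_pos: [492.8, -185.8, 206.8]
tool_rot: [-3.141, 0.006, 3.014]
force: [3.8, -0.7, 6.7]
width: 51.2
clock: 6.78
eef_pos: [491.9, -185.7, 206.8]
tool_rot: [-3.141, 0.006, 3.014]
force: [3.6, -0.9, 5.6]
width: 50.5
clock: 6.95
eef_pos: [490.9, -185.5, 206.8]
tool_rot: [-3.141, 0.006, 3.014]
force: [3.2, -0.3, 7.3]
width: 50.9
t 6.95 pos [ 490.9 -185.5  206.8] rpy [-3.1409  0.0057  3.0143] F [ 3.2 -0.3  7.3] w 50.9
(490.6, -185.6, 204, 3.0136) -> shift [ 0.3 -0.1  2.8] turn deg 0.04
```

```bash
python3 -m jog '[1,0,0,0,45, 1,0,0,0,45]'; python3 -m jog '[1,0,0,0,45, 1,0,0,0,45]'; python3 -m jog '[1,0,0,0,45, 1,0,0,0,45]'
```

```text
clock: 7.12
eef_pos: [490.4, -185.5, 206.9]
tool_rot: [-3.141, 0.007, 3.014]
force: [5.3, -0.7, 6.0]
width: 50.8
clock: 7.28
eef_pos: [489.9, -185.4, 206.9]
tool_rot: [-3.141, 0.009, 3.014]
force: [6.4, 0.1, 4.5]
width: 51.3
clock: 7.45
eef_pos: [489.6, -185.3, 207.0]
tool_rot: [-3.141, 0.01, 3.015]
force: [7.4, -0.7, 4.3]
width: 50.9
```

Contact shows: the advance has shrunk, and force and tilt are rising. One more nudge, then release, rise and look.

```bash
python3 -m jog '[1,0,0,0,45, 1,0,0,0,45]'; python3 -m jog '[0,0,0,0,60, 0,0,0,0,85, 0,0,0,0,85, 0,0,0,0,85, 0,0,0,0,85, 0,0,0,0,85, 0,0,-10,0,85, 0,0,-30,0,85, 0,0,-55,0,85, 0,0,-85,0,85, 0,0,-115,0,85, 0,0,-140,0,85, 0,0,-150,0,85]';python3 - <<'E'
from h import *
from cell import get_image
plan((434.5,249.6,300,3.0136))
im,d=get_image("scene"); cv2.imwrite("pics/scene3.png",cv2.resize(im[110:270,160:370],None,fx=3.7,fy=3.7)); np.save("pics/scene3.npy",d)
im2,d2=get_image("top"); cv2.imwrite("pics/top3.png",im2)
print(bluecap("scene",im,d,(90,101),(490,-186)))
print(bluecap("top",im2,d2,(88,100),(490,-186)))
E
```

```text
clock: 7.62
eef_pos: [489.1, -185.2, 207.1]
tool_rot: [-3.14, 0.012, 3.015]
force: [8.5, -0.9, 2.0]
width: 51.0
clock: 8.7
eef_pos: [486.0, -185.1, 359.8]
tool_rot: [-3.14, 0.006, 3.014]
force: [0.8, -0.7, -1.0]
width: 85.1
t 8.7 pos [ 486.  -185.1  359.8] rpy [-3.1405  0.0058  3.0138] F [ 0.8 -0.7 -1. ] w 85.1
(434.5, 249.6, 300, 3.0136) -> shift [106.9 424.6  58.7] turn deg 0.01
(304, array([ 493.7725155 , -180.61973043,   95.93040855]), array([ 492.5919744 , -182.02097636]), (491.8643798828125, -182.02310180664062), 25.16305923461914, np.float64(96.18967848338269))
(135, array([ 480.60265586, -182.57892308,   93.7729508 ]), array([ 491.57575377, -183.04531814]), (491.7070617675781, -185.17453002929688), 23.318017959594727, np.float64(93.83627358110277))
```

View pics/scene3.png

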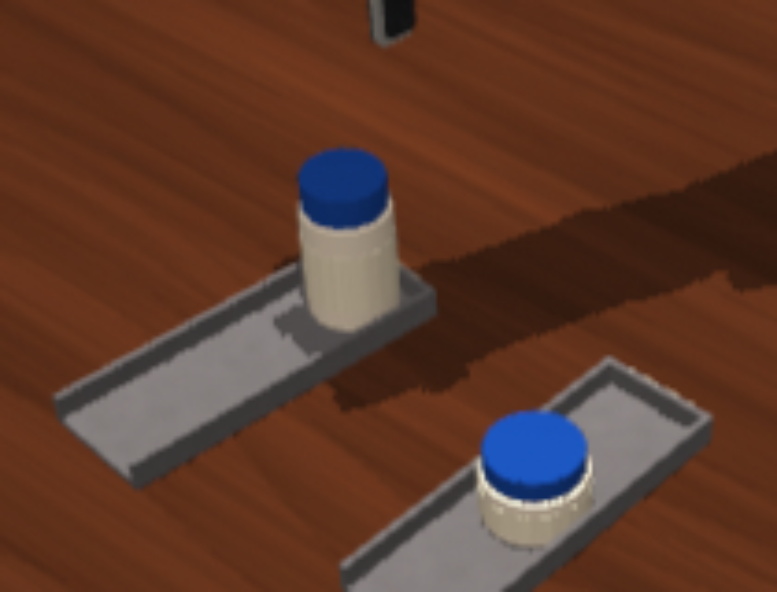

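View pics/top3.png

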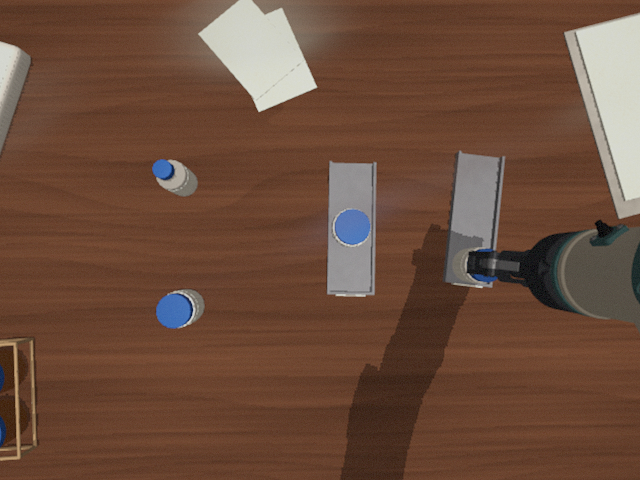

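The old jar sits at the front stop (enlarged view, about 345,250) and the squat jar has not moved. Next the new jar, with an unobstructed check of the old one on the way.

```bash
python3 -m jog '[3,10,0,0,85, 8,30,0,0,85, 15,60,0,0,85, 24,96,0,0,85, 33,132,0,0,85, 42,168,0,0,85, 51,204,0,0,85, 60,240,0,0,85, 69,276,0,0,85, 78,312,5,0,85, 87,348,15,0,85, 96,382,25,0,85, 102,405,35,0,85, 106,418,45,0,85, 107,424,50,0,85, 107,424,50,0,85, 107,424,50,0,85]';python3 - <<'E'
from h import *
from cell import get_image
plan((434.5,249.6,202,3.0136))
im2,d2=get_image("top"); cv2.imwrite("pics/top4.png",cv2.resize(im2[140:300,430:520],None,fx=3.7,fy=3.7,interpolation=cv2.INTER_CUBIC))
print(bluecap("top",im2,d2,(88,100),(490,-186)))
im,d=get_image("scene"); cv2.imwrite("pics/scene4.png",im)
print(bluecap("scene",im,d,(90,101),(490,-186)))
E
```

```text
clock: 10.22
eef_pos: [432.7, 248.6, 304.7]
tool_rot: [-3.139, -0.002, 3.014]
force: [-0.7, 0.3, 0.8]
width: 84.9
t 10.22 pos [432.7 248.6 304.7] rpy [-3.1391e+00 -2.1000e-03  3.0138e+00] F [-0.7  0.3  0.8] w 84.9
(434.5, 249.6, 202, 3.0136) -> shift [ -1.8   1.5 102.7] turn deg 0.01
(915, array([ 491.99792603, -184.52006877,   94.02313555]), array([ 492.17355715, -184.88033278]), (492.6362609863281, -185.599365234375), 24.2428035736084, np.float64(94.12986273283957))
(314, array([ 492.33823135, -181.54002947,   95.96456942]), array([ 491.07116223, -182.38347254]), (490.65081787109375, -182.585693359375), 24.90421485900879, np.float64(96.1949323057645))
```

View pics/top4.png

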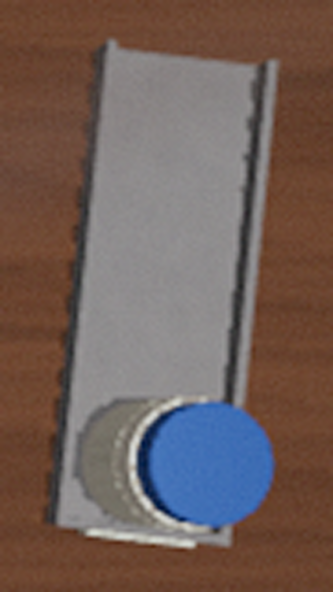

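View pics/scene4.png

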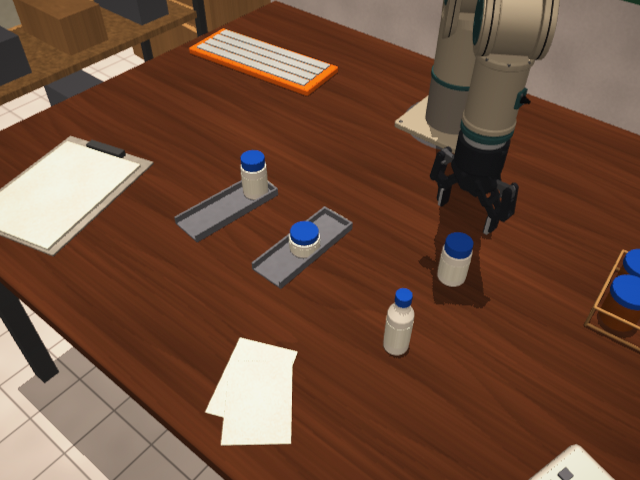

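```bash
python3 - <<'E'
from h import *
from cell import get_image
def proj(n,P):
    p=camera_params(n);K,T=p["K"],p["T"]
    q=(np.asarray(P)-T[:3,3])@T[:3,:3]
    return np.stack([K[0,2]+K[0,0]*q[:,0]/-q[:,2],K[1,2]-K[1,1]*q[:,1]/-q[:,2]],1)
im,d=get_image("top");cv2.imwrite("pics/top5raw.png",im)
y0,y1,x0,x1,S=240,300,436,516,9
c=cv2.resize(im[y0:y1,x0:x1],None,fx=S,fy=S,interpolation=cv2.INTER_CUBIC)
cv2.imwrite("pics/t5.png",c)
g=im.mean(-1)
# stop rows profile along column in middle of lane front
for u in (455,461,467,473,479,485): print(u,np.round(g[278:294,u]).astype(int))
for u in (455,458,461,464,467,470): print('body',u,np.round(g[260:290,u]).astype(int))
E
```

```text
455 [148 147 143 141 145 198 190  76  70  71  72  74  76  75  69  74]
461 [111 106 119 134 140 149 190 175  59  70  74  75  72  73  71  73]
467 [132 125 112 117 129 142 174 191 140  69  74  74  76  71  70  77]
473 [153 203 183 144 149 136 136 194 192  92  71  75  76  73  75  75]
479 [121 103  39 168 183 136 143 149 201 189  67  73  74  72  74  75]
485 [117 120 123 123 158 154 129 145 120  76  72  75  79  76  73  71]
body 455 [106 112 107 105 105 108 110 113 110 107 110 110 110 106 105 115 138 149
 148 147 143 141 145 198 190  76  70  71  72  74]
body 458 [107 106 108 105 104 107 105 109 109 108 107 110 111 109 107 109 112 106
 100 126 140 137 139 180 183 118  67  69  77  76]
body 461 [136 122 126 121 119 124 119 124 131 120 130 136 109 108 105 106 109 110
 111 106 119 134 140 149 190 175  59  70  74  75]
body 464 [107 107 121 133 143 134 132 121 110 103 104 108 104 118 129 126 115 111
 111 111 104 122 140 133 193 192  90  68  81  78]
body 467 [128  89  60  56  63  62  59  63  74 120 148 175 191 173 159 136 106 119
 132 125 112 117 129 142 174 191 140  69  74  74]
body 470 [ 46  68  83  84  84  86  87  81  70  55  41  40  51  38  69 153 202 189
 137 114 130 124 128 140 147 189 175  65  72  78]
```

View pics/t5.png

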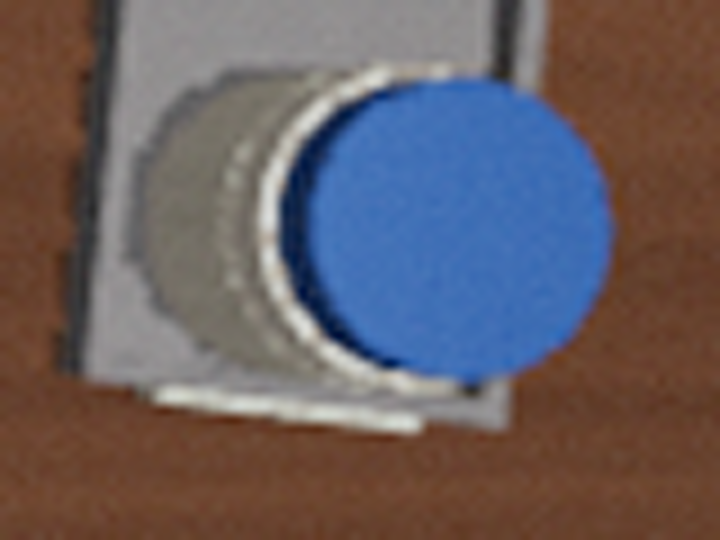

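The jar base meets the stop: the band left is about 3 px, which is the stop's own 4 mm top, so any gap is under 1 mm. Now descending on the new jar.

```bash
python3 -m jog '[-1,1,8,0,85, -2,1,24,0,85, -2,1,44,0,85, -2,1,64,0,85, -2,1,82,0,85, -2,1,95,0,85, -2,1,101,0,85, -2,1,102,0,85, -2,1,102,0,85]'; python3 -c "
from h import *
plan((434.5,249.3,202,3.0136))"
```

```text
clock: 11.12
eef_pos: [435.6, 249.8, 203.7]
tool_rot: [-3.141, -0.0, 3.013]
force: [-0.6, -0.1, 0.1]
width: 85.2
t 11.12 pos [435.6 249.8 203.7] rpy [-3.1415 -0.      3.0133] F [-0.6 -0.1  0.1] w 85.2
(434.5, 249.3, 202, 3.0136) -> shift [ 1.  -0.7  1.7] turn deg -0.02
```

```bash
python3 -m jog '[1,-0.7,1,0,85, 1,-0.7,1,0,45, 1,-0.7,1,0,45, 1,-0.7,1,0,45, 1,-0.7,1,0,45, 1,-0.7,1,0,45, 1,-0.7,1,0,45, 1,-0.7,1,0,45, 1,-0.7,1,0,45]'; python3 -m jog '[0,0,-3,0,45, 0,0,-10,0,45, 0,0,-25,0,45, 0,0,-45,0,45, 0,0,-65,0,45, 0,0,-85,0,45, 0,0,-105,0,45, 0,0,-120,0,45, 0,0,-128,0,45, 0,0,-130,0,45, 0,0,-130,0,45]';python3 - <<'E'
from h import *
from cell import get_image
plan((560,-194.5,335,3.0136))
im,d=get_image("scene"); cv2.imwrite("pics/scene6.png",cv2.resize(im[80:300,350:590],None,fx=2.7,fy=2.7))
E
```

```text
clock: 11.87
eef_pos: [434.4, 249.6, 203.6]
tool_rot: [3.141, 0.001, 3.014]
force: [-0.2, 0.6, 5.4]
width: 50.8
clock: 12.78
eef_pos: [434.2, 249.5, 333.0]
tool_rot: [3.141, 0.0, 3.014]
force: [-0.3, -0.2, -1.9]
width: 50.6
t 12.78 pos [434.2 249.5 333. ] rpy [3.1411e+00 5.0000e-04 3.0141e+00] F [-0.3 -0.2 -1.9] w 50.6
(560, -194.5, 335, 3.0136) -> shift [-181.2 -424.5   -2.1] turn deg 0.03
```

View pics/scene6.png

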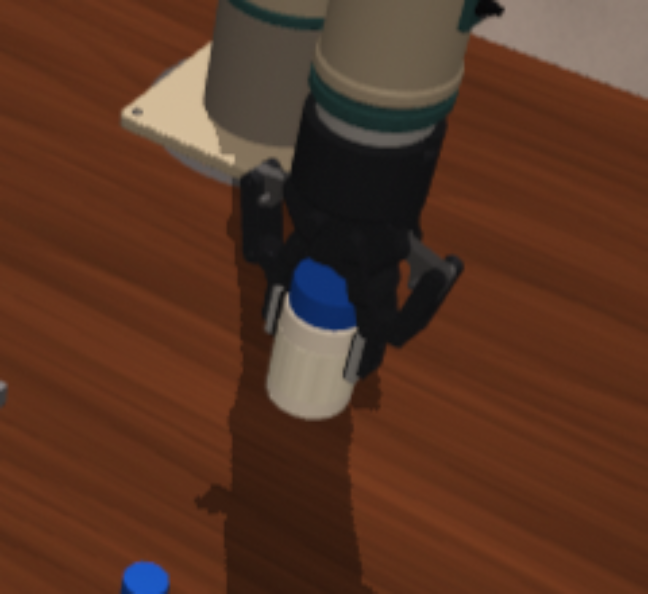

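The new jar is held upright and clear of the bench. Carrying it to just behind its place.

```bash
python3 -m jog '[-3,-7,0,0,45, -9,-22,0,0,45, -19,-47,0,0,45, -31,-77,0,0,45, -43,-107,0,0,45, -55,-137,0,0,45, -67,-167,0,0,45, -79,-197,0,0,45, -91,-227,0,0,45, -103,-257,0,0,45, -115,-287,0,0,45, -127,-317,0,0,45, -139,-347,0,0,45, -150,-375,0,0,45, -160,-398,0,0,45, -168,-415,0,0,45, -172,-423,0,0,45, -172,-424,0,0,45, -172,-424,0,0,45]'; python3 -m jog '[0,0,0,0,45]'; python3 -c "
from h import *
plan((551,-193,208,3.0136))"
```

```text
clock: 14.42
eef_pos: [550.4, -192.6, 331.7]
tool_rot: [3.141, -0.002, 3.014]
force: [-1.0, 0.9, -1.7]
width: 50.8
clock: 14.5
eef_pos: [550.6, -191.2, 332.1]
tool_rot: [3.14, -0.002, 3.016]
force: [-0.0, 0.6, -1.4]
width: 51.1
t 14.5 pos [ 550.6 -191.2  332.1] rpy [ 3.1401e+00 -1.9000e-03  3.0159e+00] F [-0.   0.6 -1.4] w 51.1
(551, -193, 208, 3.0136) -> shift [ -0.9  -2.  124.1] turn deg 0.13
```

Descend to a few mm above the lane floor (TCP about 212; floor contact is expected near 207.6).

```bash
python3 -m jog '[0,-1,5,0,45, 0,-1,15,0,45, 0,-1,30,0,45, 0,-1,46,0,45, 0,-1,62,0,45, 0,-1,78,0,45, 0,-1,92,0,45, 0,-1,104,0,45, 0,-1,111,0,45, 0,-1,114,0,45, 0,-1,115,0,45, 0,-1,115,0,45, 0,-1,115,0,45]'; python3 - <<'E'
from h import *
from cell import get_image
plan((551,-193,208,3.0136))
im,d=get_image("scene"); cv2.imwrite("pics/scene7.png",cv2.resize(im[110:260,160:320],None,fx=4.0,fy=4.0,interpolation=cv2.INTER_CUBIC))
E
```

```text
clock: 15.58
eef_pos: [551.1, -193.9, 218.3]
tool_rot: [-3.141, 0.001, 3.014]
force: [0.5, -0.5, -1.1]
width: 50.7
t 15.58 pos [ 551.1 -193.9  218.3] rpy [-3.1414e+00  1.3000e-03  3.0140e+00] F [ 0.5 -0.5 -1.1] w 50.7
(551, -193, 208, 3.0136) -> shift [ 0.3  0.9 10.3] turn deg 0.02
```

View pics/scene7.png

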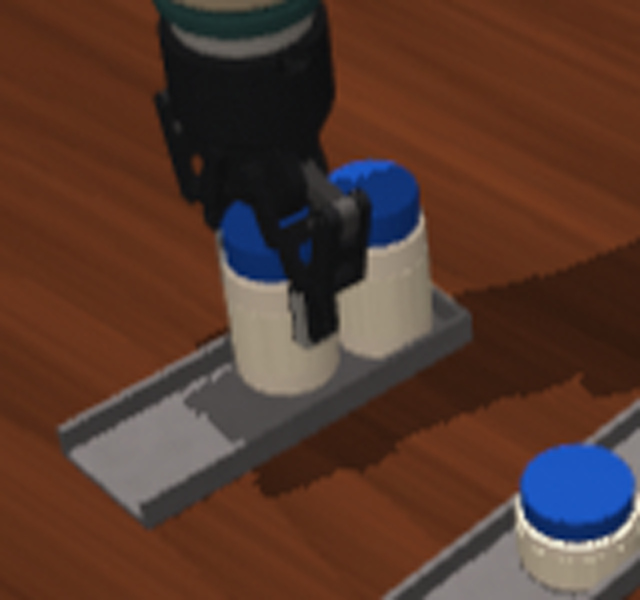

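The jar is inside the lane just behind the old one, about 10 mm above the floor. Lowering until contact.

```bash
python3 -m jog '[0,0.5,2,0,45, 0,0.5,5,0,45, 0,0.5,7,0,45, 0,0.5,8,0,45, 0,0.5,8,0,45]'; python3 -m jog '[0,0,1,0,45, 0,0,1,0,45]'; python3 -m jog '[0,0,1,0,45, 0,0,1,0,45]'; python3 -m jog '[0,0,1,0,45, 0,0,1,0,45]'
```

```text
clock: 16.05
eef_pos: [550.7, -193.3, 209.3]
tool_rot: [3.141, -0.001, 3.014]
force: [-0.0, 0.5, -2.3]
width: 50.9
clock: 16.22
eef_pos: [550.8, -193.4, 208.5]
tool_rot: [3.142, -0.0, 3.014]
force: [-0.0, -0.3, -1.3]
width: 51.0
clock: 16.38
eef_pos: [550.9, -193.4, 207.7]
tool_rot: [-3.142, 0.0, 3.014]
force: [-0.7, -0.6, -2.2]
width: 50.7
clock: 16.55
eef_pos: [550.9, -193.4, 207.6]
tool_rot: [-3.142, 0.0, 3.014]
force: [-1.4, 0.6, 6.3]
width: 50.7
```

The jar is on the floor. Sliding it forward toward the old jar.

```bash
python3 -m jog '[1,0,0,0,45, 2,0,0,0,45, 3,0,0,0,45, 4,0,0,0,45, 4,0,0,0,45]'; for i in 1; do :; done; python3 -m jog '[1,0,0,0,45, 1,0,0,0,45]'; python3 -m jog '[1,0,0,0,45, 1,0,0,0,45]'; python3 -m jog '[1,0,0,0,45, 1,0,0,0,45]'; python3 -m jog '[1,0,0,0,45, 1,0,0,0,45]'
```

```text
clock: 16.97
eef_pos: [548.4, -193.1, 207.7]
tool_rot: [-3.141, 0.005, 3.014]
force: [3.9, 0.5, 5.9]
width: 50.8
clock: 17.13
eef_pos: [547.4, -193.0, 207.7]
tool_rot: [-3.141, 0.005, 3.014]
force: [4.4, -0.5, 5.8]
width: 51.0
clock: 17.3
eef_pos: [546.5, -192.9, 207.7]
tool_rot: [-3.141, 0.005, 3.014]
force: [4.2, -0.3, 5.8]
width: 50.9
clock: 17.47
eef_pos: [545.5, -192.8, 207.7]
tool_rot: [-3.141, 0.005, 3.014]
force: [3.5, -0.3, 6.6]
width: 50.8
clock: 17.63
eef_pos: [544.5, -192.7, 207.7]
tool_rot: [-3.141, 0.005, 3.014]
force: [4.3, 0.4, 5.8]
width: 51.2
```

```bash
python3 -m jog '[1,0,0,0,45, 1,0,0,0,45]'; python3 -m jog '[1,0,0,0,45, 1,0,0,0,45]'; python3 -m jog '[1,0,0,0,45, 1,0,0,0,45]';  python3 -m jog '[1,0,0,0,45, 1,0,0,0,45]'
```

```text
clock: 17.8
eef_pos: [543.5, -192.6, 207.7]
tool_rot: [-3.141, 0.005, 3.014]
force: [3.0, -0.9, 5.8]
width: 51.0
clock: 17.97
eef_pos: [542.6, -192.5, 207.7]
tool_rot: [-3.141, 0.005, 3.014]
force: [3.6, -0.1, 4.9]
width: 51.0
clock: 18.13
eef_pos: [542.2, -192.4, 207.7]
tool_rot: [-3.141, 0.007, 3.014]
force: [4.8, -1.2, 4.5]
width: 50.8
clock: 18.3
eef_pos: [541.7, -192.3, 207.8]
tool_rot: [-3.141, 0.009, 3.014]
force: [7.0, -1.3, 2.7]
width: 51.1
```

Contact, with the same signature as at the stop, so both jars are seated. One more mm, then release, retreat and check.

```bash
python3 -m jog '[1,0,0,0,45, 1,0,0,0,45]'; python3 -m jog '[0,0,0,0,60, 0,0,0,0,85, 0,0,0,0,85, 0,0,0,0,85, 0,0,0,0,85, 0,0,0,0,85, 0,0,-8,0,85, 0,0,-25,0,85, 0,0,-50,0,85, 0,0,-80,0,85, 0,0,-110,0,85, 0,0,-140,0,85, 0,0,-160,0,85, 0,20,-165,0,85, 0,50,-165,0,85, 0,85,-165,0,85, 0,120,-165,0,85]'; python3 -m jog '[0,35,0,0,85, 0,70,0,0,85, 0,105,0,0,85, 0,140,0,0,85, 0,175,0,0,85, 0,205,0,0,85, 0,225,0,0,85, 0,230,0,0,85, 0,230,0,0,85]';python3 - <<'E'
from h import *
from cell import get_image
plan()
im,d=get_image("scene"); cv2.imwrite("pics/scene8.png",cv2.resize(im[110:270,160:370],None,fx=3.7,fy=3.7,interpolation=cv2.INTER_CUBIC))
im2,d2=get_image("top"); cv2.imwrite("pics/top8.png",im2)
for n,i,e in(("scene",im,d),("top",im2,d2)):
    for c,z in(((491,-185),94),((543,-192),94),((550,-3),48)):
        r=bluecap(n,i,e,(z-5,z+7),c,29); print(n,r[0],np.round(r[2],1),np.round(r[3],1),round(r[4],1),round(float(r[5]),1))
E
```

```text
clock: 18.47
eef_pos: [541.3, -192.2, 207.9]
tool_rot: [-3.141, 0.01, 3.015]
force: [8.9, -1.2, 3.0]
width: 50.9
clock: 19.88
eef_pos: [553.0, -72.0, 372.7]
tool_rot: [-3.141, 0.001, 3.012]
force: [0.5, 0.3, -1.2]
width: 85.1
clock: 20.63
eef_pos: [582.2, 157.4, 372.0]
tool_rot: [3.141, -0.0, 3.018]
force: [-0.7, -0.4, -0.4]
width: 84.8
t 20.63 pos [582.2 157.4 372. ] rpy [ 3.1409e+00 -1.0000e-04  3.0176e+00] F [-0.7 -0.4 -0.4] w 84.8
scene 332 [ 491.4 -182.3] [ 492.8 -184. ] 26.3 96.2
scene 349 [ 542.1 -189.6] [ 542.6 -189.7] 25.0 96.0
scene 510 [ 5.495e+02 -1.000e-01] [ 5.483e+02 -2.000e-01] 28.4 50.1
top 903 [ 492.2 -184.9] [ 492.  -185.6] 24.0 94.1
top 891 [ 543.6 -191.8] [ 544.  -191.9] 24.0 94.1
top 960 [550.2  -3. ] [550.5  -3.2] 26.2 48.4
```

View pics/scene8.png

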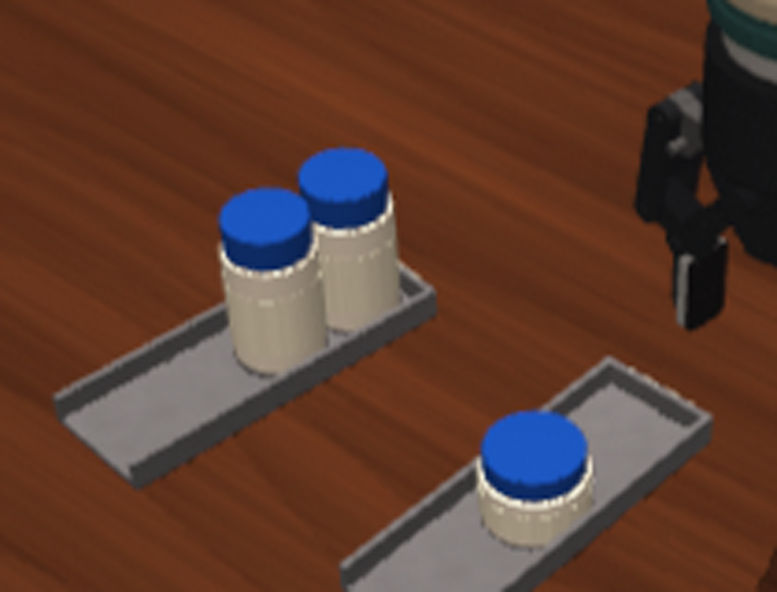

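View pics/top8.png

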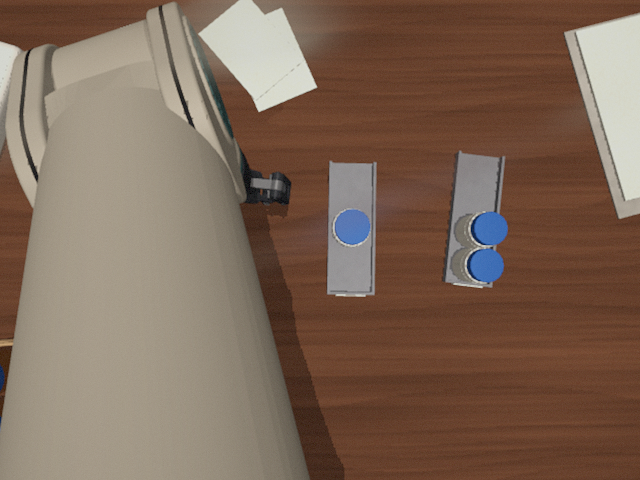

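The jar spacing is 51.9 mm (touching), and the old jar did not move under the second push, so it is against the stop. Both are upright and the squat jar is unmoved. Handing in.

```bash
python3 -c "
from cell import *
print(finish_job())"
```

```text
the job is handed in; nothing more can be done
None
```

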